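# Gauge a beam strip against the flip stop

### The job

Set the wooden test strip to length in the setting-out jig: flip the hinged stop fully down, slide the strip snug along the fence until its end bears firmly but gently on the stop's gauge screw, and let go. Then flip the stop fully back up out of the way, leaving the strip exactly where it was gauged, flush along the fence and its end still level with the screw's face, and leave the other things on the bench alone.

Things in the scene. Friction and masses are not known exactly. Their poses are not given: they have to be found in the camera images.
- jig: The setting-out jig, fixed: a plywood bed 150 x 400 x 12 mm with a low aluminium fence along its far edge. Origin on the bench under the bed: the bed spans x -85 to +65, y -200 to +200 mm, its top at z 12. The fence runs along the jig's y over its whole length; its flat face looks to -x at x = +30 mm, it is 20 mm thick and its top is at z = 26 (14 mm above the bed).
- stop_leaf (a joint): The flip stop's hinge, rad: 0 = fully down (arm level over the fence, pointing to the jig's -x, on its end stop), 1.9 = fully up (tilted back past upright, on its end stop). Axis along the jig's y. Stiff: it stays wherever it is left; turning it takes 2 to 3 N at the knob. The aluminium arm is 16 mm wide along y and 10 mm thick.
- stop_hinge (a point): Point on the hinge axis in the arm's middle plane, 64 mm above the bench and 15 mm behind the fence face. It is on a carriage block (40 mm along y; from the fence top to 12 mm above the axis) clamped anywhere along the fence; the clamp must not be shifted.
- stop_knob (a point): Centre of the knob at the free end of the stop's arm: a round bar 16 mm in diameter, 22 mm long along the jig's y (its ends stand 3 mm proud of the arm's sides), 70 mm from the hinge axis. It can be pinched on its two ends from above and led round the hinge.
- stop_blade (a point): Middle of the blade under the arm, where the gauge screw passes. Stop down: the blade hangs 1 to 25 mm before the fence, 16 mm wide in y, down to z 18. The screw's flat foot (12 mm across, z 32, 13 mm before the fence) faces +y, 11 to 31 mm from this point; how far is not measured: find it by feel. It bends above 12 N; 2 N held half a second ensures contact.
- strip: The loose wooden test strip, 25 (x) x 160 (y) x 40 (z) mm, 90 to 190 g. Origin at the centre of its underside, y along its length. It starts lying on the bed, on the +y side of the stop and before the fence, a little askew. Its -y end is the one to be gauged. Taller than the fence, it can be gripped across its 25 mm from above even when it lies against the fence. Flush on the fence its origin is at jig x = +17.5, z = 12 mm.
- offcut: Bystander: a loose offcut of the same section, 25 x 40 x 40 mm, on the bed at the far (-y) side of the stop. Origin at the centre of its underside.
- tray: Bystander: shallow aluminium tray 200 x 280 x 50 mm on the bench to the left. Origin under its centre.
- cup0: Bystander: paper cup, 80 mm across, 100 mm tall, on a blue mat to the right. Origin under its centre.
- cup1: Bystander: paper cup like cup0.
- cup2: Bystander: paper cup like cup0.
There are look-alikes about, which are no part of the job. What is meant by the strip is not black or green, and is the larger of those in its own colour.

How it is judged:
By the outcome, as a careful person would: the job done as asked, in the order asked, and still so for the second after the job is handed in, with the robot touching nothing.
It also fails if it takes over 72 s, if anything falls off the work surface, if the arm or the gripper's body presses on something with over 40 N, if the wrist force passes 120 N, or if a joint passes its speed limit or range.

### The arm

A 6-joint arm with a two-finger parallel gripper is mounted at the origin on the work surface. World frame = base frame: x ahead of the robot, y to its left, z up, the work surface at z = 0. Lengths are in m, angles in rad, forces in N, time in s.
With the tool pointing down it reaches from about 0.225 to 0.875 m from the base axis. Payload 3.4 kg.
Tool frame: the origin (TCP) lies midway between the tips of the shut fingers; the grasp point (between the pads) lies 19 mm behind it; z points along the fingers, y is the line along which they close (so a half turn about z gives the same grasp; the last joint's range is limited). The gripper opens to 85 mm and grips with 20 to 120 N. Pads are 22 mm wide; open, the fingers measure 114 mm over their backs; the gripper's body (76 mm by 85 mm) begins 54 mm behind the grasp point. The pads swing forward as they close: fully open they stand 13 mm farther back than shut.
Start: joints at [1.016, 0.276, 1.505, -0, 1.361, -0.121], TCP at [0.242, 0.522, 0.231] pointing down, gripper open.
Joint ranges: [-2.89, 2.89], [-0.75, 2.08], [0.22, 2.7], [-1.18, 4.32], [0.11, 2.71], [-2.7, 2.7]. Speed limits (rad/s): [2.57, 2.57, 3.14, 3.14, 3.14, 3.14].

### API

Orientations are given as a unit quaternion [w, x, y, z].
In Python, from rig import * gives the robot as it stands.
- The arm moves only by the tool apply_moves, never from a script. Its argument "steps" is one flat list of numbers, 4 for each row, row after row: the shift along the world's x, y, z in cm, then the turn about the world's z in degrees. A call has 1 to 8 rows; each row is the pose to reach, as a shift and turn from the pose commanded when the call began; what a row does not reach only later rows make up. A row lasts 1/12 s, in which the tool goes at most 41.7 mm and 7.16 degrees, less where a joint would pass 70% of its speed; a pose out of reach is approached as far as the arm can. A call with a gripper value outside its range is refused whole. "jaw" is the closure in counts, from 0 (fully open) to 255 (shut), set as the call begins (left out, the last holds). The fingers move at their own pace and stop on an object; "newtons" is the grip in N (left out, the last holds). Time passes only in rows, so rows that repeat a pose let the fingers close. It gives the time, the measured TCP pose, the force, the opening and the grip force at its end, in the units of the state.
- get_state(): the state, without advancing time (a new reading comes with each control period).
- get_image(name): name is "side" or "top"; returns the picture (480x640x3 uint8, red, green, blue); there is no depth.
- calibration(name): a dict with "fx", "fy", "cx", "cy" (pixels), "xyz" and "rotation" of the camera in the world. Camera axes: x right, y up, looking along -z (the intrinsics and any distortion apply to the point x, -y, -z); pixel columns grow to the right and rows downward; lengths in m; the calibration is good to about 2 mm. A picture is of the moment at which its call begins. calibration takes no time and is no camera call.
- sign_off(): hands the job in; it is judged then, once.
The state is a dict: "clock": time; "qpos": joint angles; "qd": joint speeds; "effort": joint torques, N m; "position": TCP position; "ee_rot": TCP orientation; "contact_force": force on the tool from outside, world axes, zero at the start; "moment": the same for the moment, N m; "width": finger opening in m; "gripper_force": force on a finger pad.
Only numpy, scipy, OpenCV 4.12 (cv2) and the standard library are available. Lean on these libraries where they do the work, as an engineer would, in place of code of your own. Each camera call takes 0.05 s, during which the arm holds its last target. There are 200 camera calls.

## Working session

There is one attempt and no reset: what is moved stays moved. The work goes in short steps, Python scripts to look and compute and a tool call to move; the robot and the scene stay as the last step left them, time stands still between calls to the robot, and variables do not carry over. Pictures are saved under pics/ and viewed, at most 10 in all, crops included, and the job is handed in when it is done.

Besides the shell and the picture viewer there is one more tool, called after "Emit:" as name(argument=value, ...) on one line, values as JSON. apply_moves: Moves the arm, as the interface text tells. Its arguments: {"type":"object","properties":{"steps":{"type":"array","items":{"type":"number"}},"jaw":{"type":"number"},"newtons":{"type":"number"}},"required":["steps"]}

```bash
mkdir -p pics; python3 - <<'E'
from rig import *
import cv2
for n in("side","top"):
    im=get_image(n); cv2.imwrite(f"pics/{n}0.png",im[:,:,::-1]); c=calibration(n); print(n,c)
s=get_state();print(s)
E
```

```text
side {'fx': 456.57648870615344, 'fy': 456.57648870615344, 'cx': 325.8390364390128, 'cy': 234.04616430302818, 'xyz': array([ 0.32132153, -0.93805766,  0.67026432]), 'rotation': array([ 0.87417904,  0.47613138, -0.05476093, -0.07817388])}
top {'fx': 604.1271104187313, 'fy': 604.1271104187313, 'cx': 324.247088407918, 'cy': 240.10526433472933, 'xyz': array([0.19536327, 0.01656087, 1.68895367]), 'rotation': array([-0.70135717, -0.0659222 ,  0.06822099,  0.70646888])}
{'clock': 0.1, 'qpos': array([ 1.01603390e+00,  2.76578666e-01,  1.50602016e+00,  1.62791803e-05,
        1.36075223e+00, -1.21016640e-01]), 'qd': array([ 0.00344765, -0.00149435, -0.00261699,  0.00128846,  0.00014783,
        0.00044333]), 'effort': array([ 2.94493191e-03, -4.17698014e+01, -2.46405405e+01, -2.52596183e-04,
        5.88083363e-03,  2.06350158e-06]), 'position': array([0.24140451, 0.52132951, 0.23049406]), 'ee_rot': array([-2.98962758e-04,  2.15178405e-01,  9.76574360e-01, -8.26853248e-04]), 'contact_force': array([-0.08986527,  0.27166121, -0.30832709]), 'moment': array([ 0.00494941,  0.01551421, -0.03029673]), 'gripper_force': 0.0, 'width': 0.08583174718966818}
```

View pics/top0.png

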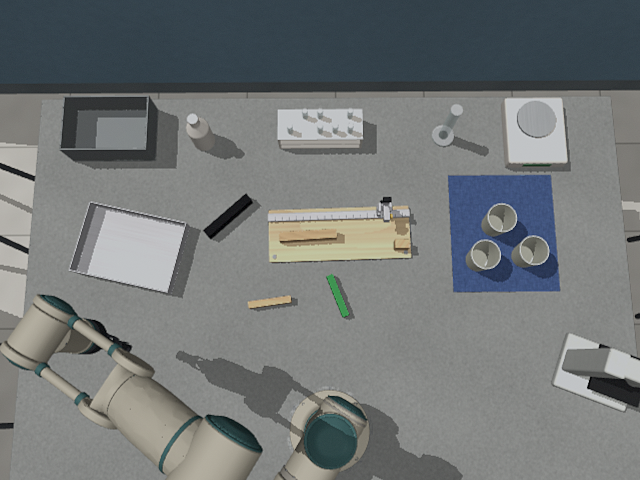

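View pics/side0.png

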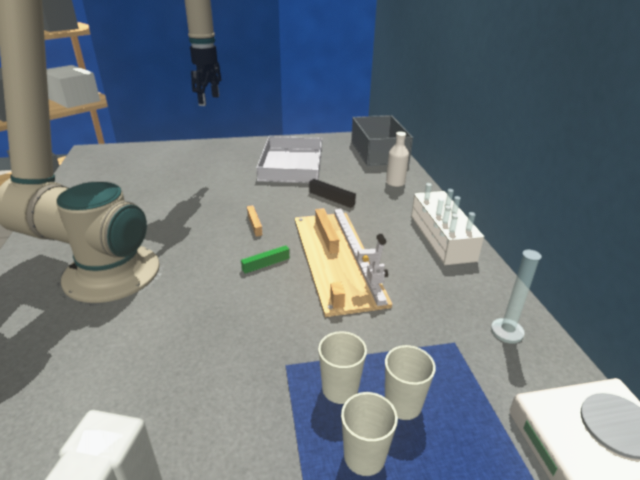

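Wooden candidates in the top view: the strip at (308,237) on the bed, a smaller wooden piece at (269,302) on the bench, black at (228,215), green at (338,297), and the small offcut at (402,244). The piece at (308,237) is the larger of the wood-coloured ones and lies on the bed, so it fits. The stop's arm is near (386,208) and looks up. I'll confirm with a crop.

```bash
cat > h.py <<'E'
from rig import *
import cv2, numpy as np
from scipy.spatial.transform import Rotation as R
def cam(n):
    c=calibration(n); w,x,y,z=c["rotation"]; return c,R.from_quat([x,y,z,w]).as_matrix()
def ray(n,px):
    c,M=cam(n); px=np.atleast_2d(px).astype(float)
    d=np.c_[(px[:,0]-c["cx"])/c["fx"],-(px[:,1]-c["cy"])/c["fy"],-np.ones(len(px))]
    return c["xyz"],d@M.T
def onz(n,px,z):
    o,d=ray(n,px); return o+d*((z-o[2])/d[:,2])[:,None]
def proj(n,P):
    c,M=cam(n); p=(np.atleast_2d(P)-c["xyz"])@M
    return np.c_[c["cx"]+c["fx"]*p[:,0]/-p[:,2], c["cy"]-c["fy"]*p[:,1]/-p[:,2]]
def tri(pt,ps):
    a,d=ray("top",pt);b,e=ray("side",ps);d=d[0]/np.linalg.norm(d);e=e[0]/np.linalg.norm(e)
    s=np.linalg.lstsq(np.c_[d,-e],b-a,rcond=None)[0]; p,q=a+s[0]*d,b+s[1]*e
    return (p+q)/2,np.linalg.norm(p-q)
def crop(n,x0,y0,w,h,k,f,im=None):
    im=get_image(n) if im is None else im
    cv2.imwrite(f,cv2.resize(im[y0:y0+h,x0:x0+w,::-1],None,fx=k,fy=k,interpolation=cv2.INTER_CUBIC)); return im
E
python3 - <<'E'
from h import *
a=get_image("top");b=get_image("side")
A=cv2.resize(a[185:275,255:425,::-1],None,fx=4.7,fy=4.7,interpolation=cv2.INTER_CUBIC)[:, :799]
cv2.imwrite("pics/t1.png",A)
crop("side",285,195,130,125,4.6,"pics/s1.png",b)
hsv=cv2.cvtColor(a,cv2.COLOR_RGB2HSV)
for p in [(308,237),(285,250),(269,302),(402,244),(350,250)]: print(p,hsv[p[1],p[0]])
E
```

```text
(308, 237) [ 17  88 191]
(285, 250) [ 25  54 192]
(269, 302) [ 22  73 192]
(402, 244) [ 19  81 191]
(350, 250) [ 28  50 193]
```

View pics/t1.png

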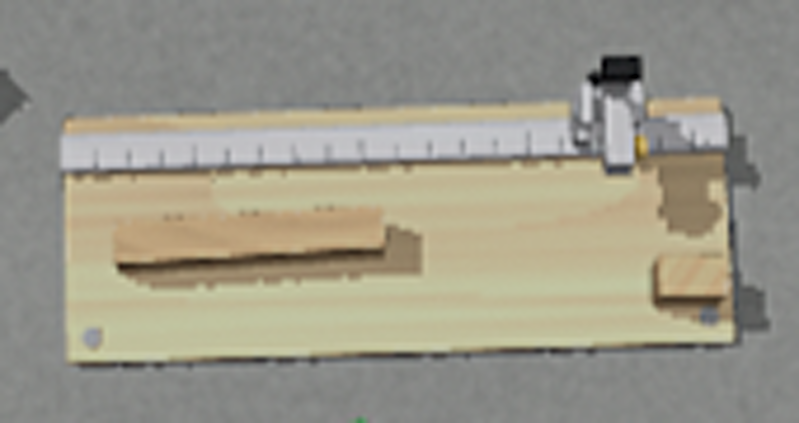

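View pics/s1.png

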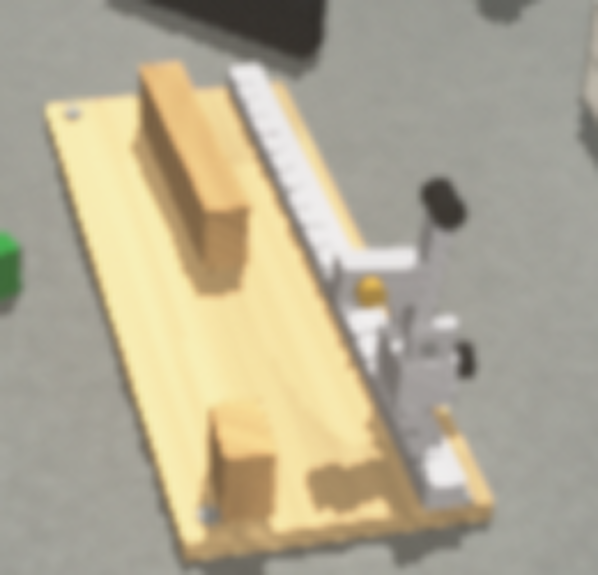

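The crops show the strip at top px ≈(308,236), with its top face and 160 mm length plain to see. The stop is up, with the black knob at top px ≈(387,199) and side px ≈(381,239). The offcut sits clear at (402,244).

```bash
python3 - <<'E'
from h import *
np.set_printoptions(precision=4,suppress=True)
f=lambda L:np.array(L)/4.7+[254.9,184.9]
bed=onz("top",f([(66,118),(68,362),(735,343),(728,98)]),.012)
J=np.array([(65,200),(-85,200),(-85,-200),(65,-200)])/1000.
# rigid 2D fit
m=bed[:,:2].mean(0);mj=J.mean(0)
U,S,V=np.linalg.svd((J-mj).T@(bed[:,:2]-m)); Rm=(U@V).T
th=np.arctan2(Rm[1,0],Rm[0,0]); t=m-Rm@mj
print("bed",bed[:,:2],"yaw",np.degrees(th),"org",t, "res",bed[:,:2]-(J@Rm.T+t))
def tj(p): return (np.array(p)[...,:2]-t)@Rm
print("fence top front edge x(jig)",tj(onz("top",f([(62,171),(572,158)]),.026)))
st=onz("top",f([(114,222),(383,210),(386,250),(117,265)]),.052)
print("strip jig",tj(st),"mean",tj(st).mean(0), st.mean(0))
k,e=tri(f([(621,68)])[0],np.array([443,203])/4.6+[284.9,194.9])
print("knob",k,e,"jig",tj(k))
print("offcut",tj(onz("top",f([(657,257),(728,257),(728,298),(657,298)]),.052)).mean(0))
# check in side
for p in [(-85,-200,12),(65,-200,12),(-85,200,12)]:
    w=Rm@np.array(p[:2])/1000+t; print(p,(proj("side",[*w,p[2]/1000])-[284.9,194.9])*4.6)
E
```

```text
bed [[ 0.6064  0.167 ]
 [ 0.4566  0.1643]
 [ 0.4652 -0.2345]
 [ 0.6161 -0.2355]] yaw 1.1926264100233144 org [ 0.5461 -0.0344] res [[-0.0005  0.0001]
 [-0.0004  0.0006]
 [-0.      0.0017]
 [ 0.0009 -0.0024]]
fence top front edge x(jig) [[ 0.0284  0.2017]
 [ 0.0279 -0.1045]]
strip jig [[-0.0091  0.1692]
 [-0.0063  0.0108]
 [-0.0303  0.0098]
 [-0.0349  0.1678]] mean [-0.0201  0.0894] [0.5241 0.0545 0.052 ]
knob [ 0.604  -0.1574  0.133 ] 0.000702353428650612 jig [ 0.0554 -0.1242]
offcut [-0.0517 -0.1694]
(-85, -200, 12) [[176.8585 544.5567]]
(65, -200, 12) [[489.3197 503.6458]]
(-85, 200, 12) [[ 43.1812 103.9503]]
```

Emit:
apply_moves(steps=[1.9,-3.5,0,3.5,3.8,-7,0,7,5.6,-10.5,0,10.5,7.5,-14,0,14,9.4,-17.5,0,17.5,11.3,-21,0,21,13.1,-24.5,0,24,15,-28,0,26], jaw=0, newtons=20)

```text
clock: 0.87
position: [0.3919, 0.24, 0.2314]
ee_rot: [0.0, -0.011, 1.0, 0.0]
contact_force: [1.1, 0.7, 1.1]
width: 0.0855
gripper_force: 0.0
```

Emit:
apply_moves(steps=[1.9,-3.5,0,0,3.8,-7,0,0,5.6,-10.5,0,0,7.5,-14,0,0,9.4,-17.5,0,0,11.3,-21,0,0,13.1,-24.5,0,0,15,-28,0,0])

```text
clock: 1.53
position: [0.542, -0.0402, 0.2312]
ee_rot: [-0.0, -0.01, 1.0, 0.0]
contact_force: [-0.7, 1.1, 0.4]
width: 0.0855
gripper_force: 0.0
```

Emit:
apply_moves(steps=[1.5,-2.9,-1,0,3.1,-5.9,-2,0,4.7,-8.8,-3,0,6.2,-11.7,-4,0,6.2,-11.7,-4,0])

```text
clock: 1.95
position: [0.6054, -0.1609, 0.1882]
ee_rot: [-0.001, -0.008, 1.0, -0.001]
contact_force: [0.3, 0.3, -0.1]
width: 0.0853
gripper_force: 0.0
```

```bash
python3 - <<'E'
from h import *
b=get_image("side");print(get_state()["position"])
crop("side",310,170,130,125,4.6,"pics/s2.png",b)
E
```

```text
[ 0.60404589 -0.15797257  0.18904544]
```

View pics/s2.png

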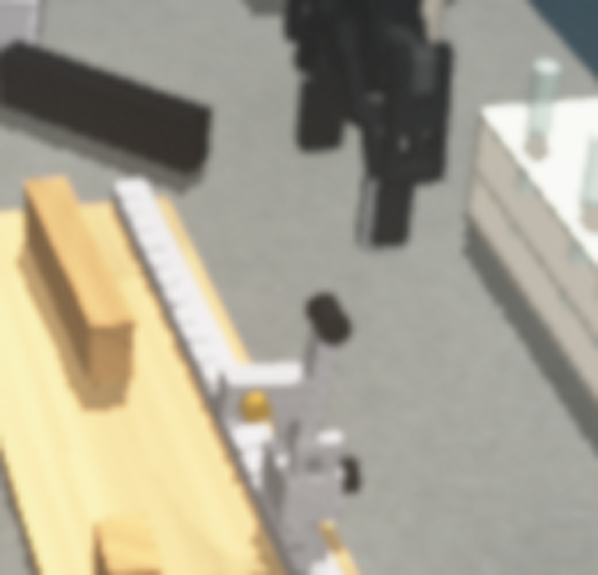

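The tips straddle the knob line, with the knob at crop (328,318) right below the gripper. I'll descend and close gently.

Emit:
apply_moves(steps=[0,0,-2.5,0,0,0,-5,0,0,0,-7.4,0,0,0,-7.4,0], jaw=130)

```text
clock: 2.33
position: [0.5998, -0.1529, 0.1128]
ee_rot: [-0.005, -0.01, 1.0, 0.002]
contact_force: [-1.0, 1.0, -0.7]
width: 0.0423
gripper_force: 0.0
```

Emit:
apply_moves(steps=[0,0,0,0,0,0,0,0,0,0,0,0], jaw=165)

```text
clock: 2.58
position: [0.605, -0.1553, 0.1195]
ee_rot: [0.002, -0.01, 1.0, -0.001]
contact_force: [-0.1, 1.0, 0.3]
width: 0.0299
gripper_force: 0.0
```

Emit:
apply_moves(steps=[0,0,0,0,0,0,0,0,0,0,0,0], jaw=178)

```text
clock: 2.83
position: [0.6041, -0.1553, 0.1183]
ee_rot: [0.001, -0.01, 1.0, -0.0]
contact_force: [-0.1, -0.1, 0.5]
width: 0.0254
gripper_force: 0.0
```

```bash
python3 - <<'E'
from h import *
s=get_state();print(s["position"],s["contact_force"],s["width"],s["gripper_force"])
A=get_image("top");b=get_image("side")
A=cv2.resize(A[165:240,340:430,::-1],None,fx=5,fy=5,interpolation=cv2.INTER_CUBIC)[:375]
B=cv2.resize(b[200:275,340:410,::-1],None,fx=5,fy=5,interpolation=cv2.INTER_CUBIC)
cv2.imwrite("pics/k.png",np.hstack([A,B])[:,:800])
E
```

```text
[ 0.60413866 -0.15532048  0.1183286 ] [-0.10738167 -0.12735618  0.53715741] 0.025417151236504433 0.0
```

View pics/k.png

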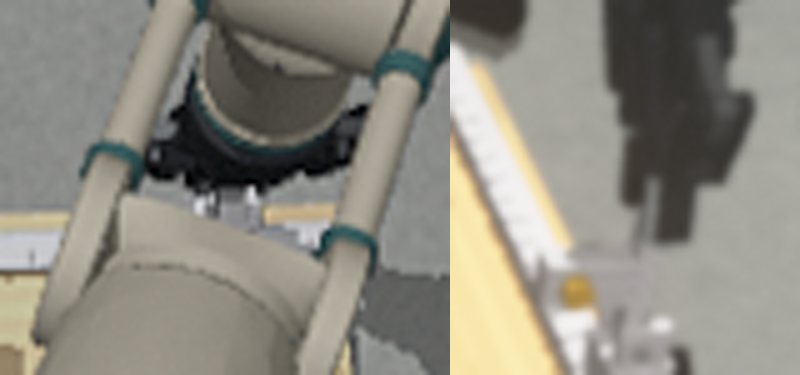

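The side view shows the stop arm running up between the two fingers, so the knob is between the pads. Now I'll close.

Emit:
apply_moves(steps=[0,0,0,0,0,0,0,0], jaw=185)

```text
clock: 3.1
position: [0.6039, -0.1562, 0.1178]
ee_rot: [0.0, -0.01, 1.0, -0.001]
contact_force: [-0.4, -2.5, 1.8]
width: 0.0234
gripper_force: 1.3
```

Emit:
apply_moves(steps=[0,0,0,0,0,0,0,0,0,0,0,0], jaw=195)

```text
clock: 3.35
position: [0.604, -0.1568, 0.1179]
ee_rot: [0.0, -0.01, 1.0, -0.001]
contact_force: [-1.7, -4.7, 2.4]
width: 0.0217
gripper_force: 21.6
```

Emit:
apply_moves(steps=[0,-0.15,0,0,0,-0.15,0,0])

```text
clock: 3.52
position: [0.604, -0.1569, 0.1179]
ee_rot: [0.0, -0.01, 1.0, 0.0]
contact_force: [-0.8, -2.5, 5.0]
width: 0.0216
gripper_force: 21.8
```

Emit:
apply_moves(steps=[-0.8,-0.02,0.05,0,-1.5,-0.03,0.06,0,-2.2,-0.05,0,0,-2.9,-0.06,-0.2,0,-3.6,-0.08,-0.4,0,-4.2,-0.09,-0.7,0,-4.8,-0.1,-1.0,0,-5.4,-0.11,-1.45,0])

```text
clock: 4.18
position: [0.5493, -0.1583, 0.1031]
ee_rot: [0.0, -0.01, 1.0, -0.0]
contact_force: [2.9, -3.4, 4.0]
width: 0.0215
gripper_force: 22.1
```

Emit:
apply_moves(steps=[-0.5,-0.01,-0.45,0,-1.0,-0.02,-0.97,0,-1.4,-0.03,-1.5,0,-1.8,-0.04,-2.1,0,-2.1,-0.04,-2.75,0,-2.35,-0.05,-3.4,0,-2.5,-0.05,-4.1,0,-2.6,-0.05,-4.8,0])

```text
clock: 4.85
position: [0.5213, -0.1589, 0.054]
ee_rot: [-0.002, -0.01, 1.0, -0.0]
contact_force: [-1.5, -7.0, 3.5]
width: 0.0215
gripper_force: 23.9
```

Emit:
apply_moves(steps=[0,0,-0.4,0,0,0,-0.7,0,0,0,-0.9,0,0,0,-0.9,0])

```text
clock: 5.18
position: [0.5207, -0.1588, 0.0444]
ee_rot: [-0.003, -0.01, 1.0, -0.0]
contact_force: [-2.5, -6.9, -0.2]
width: 0.0219
gripper_force: 23.9
```

Emit:
apply_moves(steps=[0,-0.1,-0.2,0,0,-0.2,-0.4,0,0,-0.2,-0.4,0])

```text
clock: 5.43
position: [0.5208, -0.159, 0.0424]
ee_rot: [-0.003, -0.01, 1.0, 0.001]
contact_force: [-4.1, -0.3, 15.2]
width: 0.0212
gripper_force: 25.6
```

```bash
python3 - <<'E'
from h import *
s=get_state();print(s["position"],s["contact_force"],s["width"],s["gripper_force"])
b=get_image("side")
crop("side",310,205,110,110,5,"pics/k2.png",b)
E
```

```text
[ 0.52080549 -0.15901461  0.04241356] [-4.05872231 -0.29891913 15.22719116] 0.021189375731250258 25.64068704843521
```

View pics/k2.png

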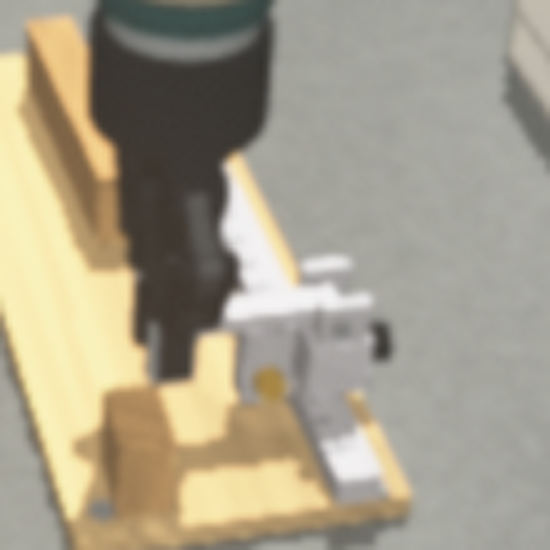

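Side view: the arm is level, pressed on its end stop with 15 N upward on the tool. I'll relax, release and lift.

Emit:
apply_moves(steps=[0,0,0.4,0,0,0,0.4,0,0,0,0.4,0], jaw=172)

```text
clock: 5.73
position: [0.522, -0.159, 0.0448]
ee_rot: [-0.002, -0.01, 1.0, 0.001]
contact_force: [-0.5, -0.2, 1.0]
width: 0.0278
gripper_force: 0.0
```

Emit:
apply_moves(steps=[0,0,1.5,0,0,0,4,0,0,0,7,-3,0,0,9,-10,0,4,9,-17,0,8,9,-24,0,12,9,-31,0,16,9,-38])

```text
clock: 6.4
position: [0.5224, -0.0065, 0.1349]
ee_rot: [-0.002, 0.305, 0.952, 0.0]
contact_force: [1.3, 0.2, 1.0]
width: 0.0277
gripper_force: 0.0
```

```bash
python3 - <<'E'
from h import *
s=get_state();print(s["position"],s["contact_force"],s["width"],s["gripper_force"],s["qpos"])
b=get_image("side")
crop("side",310,205,110,110,5,"pics/k3.png",b)
E
```

```text
[ 0.52239967 -0.00651641  0.13489259] [1.28155169 0.20382641 0.97231956] 0.027729306441236765 0.0 [-1.46350991e-01  2.73592564e-01  1.76469855e+00  1.02597018e-03
  1.10624071e+00 -1.09843095e+00]
```

View pics/k3.png

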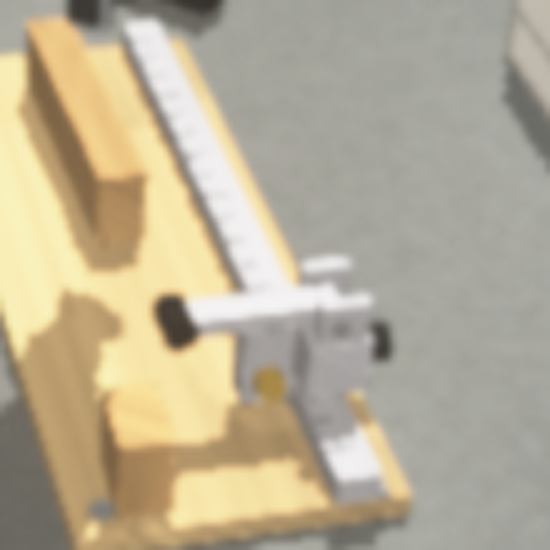

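The stop is fully down and clear. Now over to the strip.

Emit:
apply_moves(steps=[0,1,0,-7,0.05,2,0,-14,0.1,3,0,-21,0.1,4,0,-28,0.15,5,0,-35,0.15,6.1,0,-42,0.15,6.1,0,-49,0.15,6.1,0,-52], jaw=115)

```text
clock: 7.12
position: [0.5241, 0.0535, 0.1346]
ee_rot: [-0.001, 0.69, 0.724, -0.001]
contact_force: [0.9, -0.2, -0.1]
width: 0.047
gripper_force: 0.0
```

Emit:
apply_moves(steps=[0,0,-2,0,0,0,-5,0,0,0,-8,0,0,0,-10.2,0,0,0,-10.2,0])

```text
clock: 7.53
position: [0.5203, 0.0528, 0.0289]
ee_rot: [-0.005, 0.689, 0.725, -0.004]
contact_force: [-0.9, -1.0, -1.0]
width: 0.047
gripper_force: 0.0
```

Emit:
apply_moves(steps=[0,0,0,0,0,0,0,0,0,0,0,0,0,0,0,0], jaw=190)

```text
clock: 7.87
position: [0.5263, 0.0526, 0.0351]
ee_rot: [0.001, 0.689, 0.725, 0.001]
contact_force: [1.0, 0.0, -1.2]
width: 0.0242
gripper_force: 27.2
```

Emit:
apply_moves(steps=[1.2,0.02,0,-1.7,2.4,0.05,0,-1.7,3.2,0.07,0,-1.7,3.23,-1.5,0,-1.7,3.27,-3.5,0,-1.7,3.31,-5.5,0,-1.7,3.35,-7.5,0,-1.7,3.39,-8.9,0,-1.7])

```text
clock: 8.53
position: [0.5596, -0.0379, 0.0345]
ee_rot: [0.001, 0.7, 0.714, 0.0]
contact_force: [0.5, 0.2, -1.5]
width: 0.0245
gripper_force: 27.2
```

```bash
cat >> h.py <<'E'
Q=np.array([.5461,-.0344]);Y=np.radians(1.19);RJ=np.array([[np.cos(Y),-np.sin(Y)],[np.sin(Y),np.cos(Y)]])
def tj(p): return (np.array(p)[...,:2]-Q)@RJ
def show():
    s=get_state();p=s["position"];q=s["ee_rot"]
    print(s["clock"],p,"jig",tj(p),"F",s["contact_force"],"M",s["moment"],"tooly",np.degrees(2*np.arctan2(q[2],q[1]))-90,s["width"])
E
python3 -c "
from h import *
show()"
```

```text
8.5333 [ 0.55964146 -0.03794185  0.0344747 ] jig [ 0.01346498 -0.00382231] F [ 0.52891263  0.15002834 -1.47618564] M [ 0.01750366  0.04925566 -0.03121584] tooly 1.2022181002826784 0.024533532654536568
```

Emit:
apply_moves(steps=[0.2,0,0,0,0.4,0,0,0,0.5,0,0,0,0.5,0,0,0])

```text
clock: 8.87
position: [0.5646, -0.0361, 0.0343]
ee_rot: [0.0, 0.699, 0.715, 0.0]
contact_force: [-1.2, -2.4, 3.1]
width: 0.0241
gripper_force: 27.7
```

```bash
python3 -c "
from h import *
show()"
```

```text
8.8667 [ 0.56463887 -0.03605706  0.0343034 ] jig [ 0.01850046 -0.00204172] F [-1.23504819 -2.41958646  3.11317618] M [-0.32116878  0.22313639  0.00400273] tooly 1.2736723343202243 0.024115024920252394
```

Emit:
apply_moves(steps=[0.15,0,0,0,0.3,0,0,0,0.3,0,0,0])

```text
clock: 9.12
position: [0.5649, -0.0359, 0.0342]
ee_rot: [-0.002, 0.699, 0.715, -0.002]
contact_force: [-6.4, -2.2, 7.9]
width: 0.0242
gripper_force: 28.4
```

```bash
python3 -c "
from h import *
show()"
```

```text
9.1167 [ 0.56490559 -0.03590854  0.03421519] jig [ 0.01877021 -0.00189877] F [-6.40222632 -2.20530413  7.90597203] M [-0.33111008  1.09102521  0.11095006] tooly 1.3380616532252105 0.024157193738729335
```

Emit:
apply_moves(steps=[-0.15,-0.2,0,0,-0.15,-0.4,0,0,-0.14,-0.6,0,0,-0.14,-0.8,0,0,-0.13,-1.0,0,0])

```text
clock: 9.53
position: [0.565, -0.0433, 0.0343]
ee_rot: [-0.002, 0.699, 0.715, 0.001]
contact_force: [-2.6, 5.7, 6.4]
width: 0.0244
gripper_force: 28.2
```

```bash
python3 -c "
from h import *
show()"
```

```text
9.5333 [ 0.5649726  -0.04326629  0.03426448] jig [ 0.01868439 -0.00925632] F [-2.62927562  5.65077316  6.35124615] M [0.86501144 0.52188102 0.14189147] tooly 1.2337529595131258 0.024392688675545417
```

Emit:
apply_moves(steps=[0,0,0.1,0,0,0,0.2,0,0,-0.1,0.2,0,0,-0.2,0.2,0])

```text
clock: 9.87
position: [0.5651, -0.0478, 0.0354]
ee_rot: [-0.001, 0.699, 0.715, -0.0]
contact_force: [-1.9, 2.5, -1.6]
width: 0.0244
gripper_force: 27.3
```

```bash
python3 -c "
from h import *
show()"
```

```text
9.8667 [ 0.56510671 -0.04780291  0.03535718] jig [ 0.01872426 -0.01379474] F [-1.87825037  2.48765295 -1.57657139] M [0.28474607 0.43341088 0.19717683] tooly 1.2556695531781514 0.02439875310231249
```

Emit:
apply_moves(steps=[0,-0.1,0,0,0,-0.2,0,0,0,-0.3,0,0,0,-0.3,0,0])

```text
clock: 10.2
position: [0.5652, -0.0516, 0.0355]
ee_rot: [-0.001, 0.7, 0.715, -0.0]
contact_force: [-2.8, 0.7, -1.7]
width: 0.0242
gripper_force: 27.2
```

Emit:
apply_moves(steps=[0,-0.1,0,0,0,-0.2,0,0,0,-0.2,0,0])

```text
clock: 10.45
position: [0.5653, -0.0534, 0.0356]
ee_rot: [-0.001, 0.7, 0.715, -0.0]
contact_force: [-4.6, 1.3, -1.3]
width: 0.0244
gripper_force: 27.2
```

```bash
python3 -c "
from h import *
show()"
```

```text
10.45 [ 0.56528035 -0.05343993  0.03560367] jig [ 0.01878079 -0.01943416] F [-4.6481699   1.2808277  -1.28878728] M [0.31106271 0.82835651 0.19842631] tooly 1.2092595357344464 0.024437680434112048
```

Emit:
apply_moves(steps=[0,-0.1,0,0,0,-0.2,0,0,0,-0.2,0,0])

```text
clock: 10.7
position: [0.5653, -0.0554, 0.0357]
ee_rot: [-0.001, 0.7, 0.715, -0.0]
contact_force: [-3.7, 1.7, -1.2]
width: 0.0242
gripper_force: 27.3
```

Emit:
apply_moves(steps=[0,-0.1,0,0,0,-0.2,0,0,0,-0.2,0,0])

```text
clock: 10.95
position: [0.5654, -0.0574, 0.0357]
ee_rot: [-0.001, 0.7, 0.715, -0.0]
contact_force: [-4.7, 2.7, -2.0]
width: 0.0246
gripper_force: 27.3
```

Emit:
apply_moves(steps=[0,-0.1,0,0,0,-0.2,0,0,0,-0.2,0,0])

```text
clock: 11.2
position: [0.5654, -0.0594, 0.0357]
ee_rot: [-0.0, 0.7, 0.715, -0.0]
contact_force: [-3.8, 2.7, -2.1]
width: 0.0246
gripper_force: 27.3
```

Emit:
apply_moves(steps=[0,-0.1,0,0,0,-0.2,0,0,0,-0.2,0,0])

```text
clock: 11.45
position: [0.5655, -0.0614, 0.0357]
ee_rot: [-0.0, 0.7, 0.715, -0.0]
contact_force: [-4.3, 1.6, -1.7]
width: 0.0244
gripper_force: 27.3
```

Emit:
apply_moves(steps=[0,-0.1,0,0,0,-0.2,0,0,0,-0.2,0,0])

```text
clock: 11.7
position: [0.5655, -0.0634, 0.0357]
ee_rot: [-0.0, 0.7, 0.715, -0.0]
contact_force: [-3.7, 2.2, -1.0]
width: 0.0244
gripper_force: 27.3
```

Emit:
apply_moves(steps=[0,-0.1,0,0,0,-0.15,0,0,0,-0.15,0,0])

```text
clock: 11.95
position: [0.5656, -0.0649, 0.0357]
ee_rot: [-0.0, 0.7, 0.715, -0.0]
contact_force: [-4.2, 2.7, -1.0]
width: 0.0243
gripper_force: 27.3
```

Emit:
apply_moves(steps=[0,-0.1,0,0,0,-0.15,0,0,0,-0.15,0,0])

```text
clock: 12.2
position: [0.5656, -0.0655, 0.0358]
ee_rot: [-0.001, 0.7, 0.714, 0.0]
contact_force: [-4.1, 5.2, -0.7]
width: 0.0242
gripper_force: 27.3
```

Emit:
apply_moves(steps=[0,-0.1,0,0,0,-0.15,0,0,0,-0.15,0,0])

```text
clock: 12.45
position: [0.5656, -0.0656, 0.0357]
ee_rot: [-0.002, 0.7, 0.714, 0.001]
contact_force: [-3.9, 8.3, -0.9]
width: 0.0245
gripper_force: 27.4
```

```bash
python3 - <<'E'
from h import *
show()
b=get_image("side")
crop("side",310,205,110,110,5,"pics/k4.png",b)
E
```

```text
12.45 [ 0.56557834 -0.06559429  0.03574684] jig [ 0.0188263  -0.03159209] F [-3.86732451  8.343047   -0.92944793] M [1.43536572 0.7408654  0.29387614] tooly 1.145671741036324 0.024531860611955912
```

View pics/k4.png

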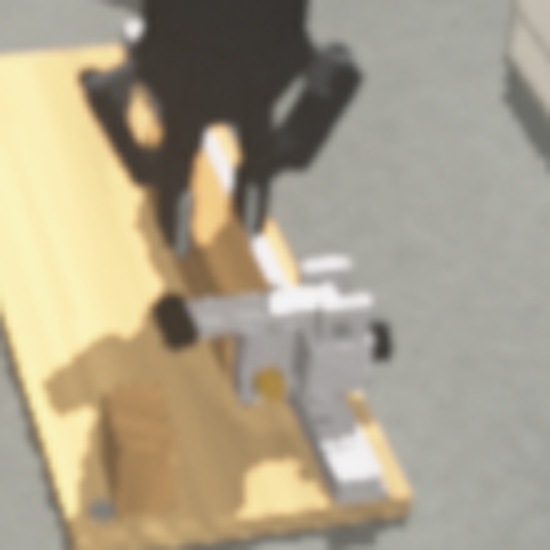

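Contact: motion has stopped at y -0.0656 and the force is rising, about 6 N on the screw. I'll ease slightly and hold over half a second.

Emit:
apply_moves(steps=[0,0.08,0,0,0,0.08,0,0,0,0.08,0,0,0,0.08,0,0,0,0.08,0,0,0,0.08,0,0,0,0.08,0,0,0,0.08,0,0])

```text
clock: 13.17
position: [0.5656, -0.0656, 0.0358]
ee_rot: [-0.001, 0.7, 0.714, 0.001]
contact_force: [-3.7, 6.1, -0.7]
width: 0.0243
gripper_force: 27.4
```

Emit:
apply_moves(steps=[0,0,0,0,0,0,0,0,0,0,0,0], jaw=165)

```text
clock: 13.42
position: [0.5682, -0.0681, 0.0367]
ee_rot: [0.002, 0.7, 0.714, 0.001]
contact_force: [0.3, -0.0, -0.5]
width: 0.0305
gripper_force: 0.2
```

```bash
python3 -c "
from h import *
show()"
```

```text
13.4167 [ 0.56824067 -0.06806425  0.03669484] jig [ 0.02143676 -0.0341168 ] F [ 0.34676297 -0.04207785 -0.51262799] M [0.01063737 0.07589369 0.02868759] tooly 1.196647976208169 0.030457795824266432
```

Emit:
apply_moves(steps=[-0.25,0,0,0,-0.25,0,0,0,-0.25,0,0,0], jaw=150)

```text
clock: 13.67
position: [0.564, -0.0675, 0.0362]
ee_rot: [0.001, 0.7, 0.714, 0.0]
contact_force: [-0.6, -0.2, 0.6]
width: 0.0353
gripper_force: 0.0
```

Emit:
apply_moves(steps=[0,0,1.5,0,0,0,4,0,-2,0.6,4,0,-4.3,0.6,4,0,-4.3,0.6,4,0])

```text
clock: 14.08
position: [0.5157, -0.0603, 0.0758]
ee_rot: [-0.002, 0.7, 0.715, -0.001]
contact_force: [-1.6, -0.2, -0.9]
width: 0.0351
gripper_force: 0.0
```

Emit:
apply_moves(steps=[0,0,0,0,0,0,-2,0,0,0,-4,0,0,0,-5.3,0,0,0,-5.3,0,0,0,-5.3,0], jaw=255)

```text
clock: 14.58
position: [0.5211, -0.0613, 0.0223]
ee_rot: [-0.0, 0.7, 0.715, -0.0]
contact_force: [0.0, -0.3, -0.3]
width: 0.0
gripper_force: 0.0
```

```bash
python3 - <<'E'
from h import *
show()
b=get_image("side")
crop("side",300,195,120,115,5,"pics/k5.png",b)
E
```

```text
14.5833 [ 0.52112886 -0.0613294   0.02232663] jig [-0.02552502 -0.02640499] F [ 0.00915382 -0.27823261 -0.32402243] M [-0.00675945  0.01588818 -0.03885644] tooly 1.2049571888441193 1.5539347758328693e-05
```

View pics/k5.png

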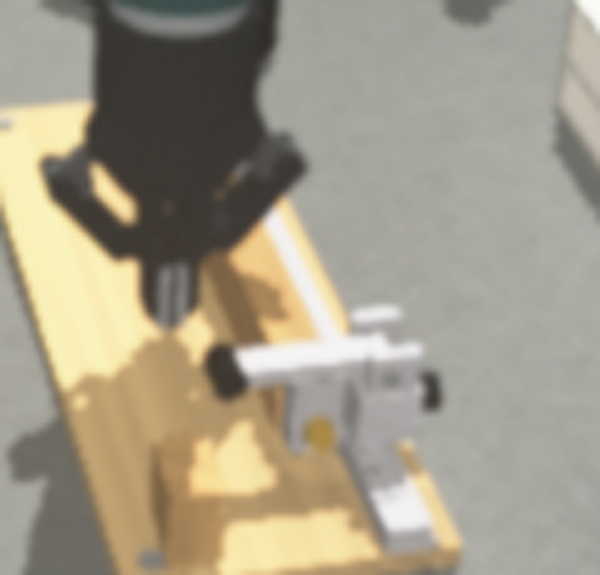

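The strip lies along the fence behind the closed fingertips, and the stop is still down. I'll press it toward the fence by feel.

Emit:
apply_moves(steps=[0.5,0,0,0,1,0,0,0,1.5,0,0,0,1.7,0,0,0,1.9,0,0,0,1.9,0,0,0])

```text
clock: 15.13
position: [0.5395, -0.0611, 0.0229]
ee_rot: [-0.0, 0.699, 0.715, -0.0]
contact_force: [0.7, -0.2, 0.6]
width: 0.0
gripper_force: 0.3
```

Emit:
apply_moves(steps=[0.1,0,0,0,0.2,0,0,0,0.2,0,0,0])

```text
clock: 15.38
position: [0.5395, -0.061, 0.0227]
ee_rot: [-0.001, 0.699, 0.715, -0.001]
contact_force: [-4.8, -1.1, 2.8]
width: -0.0
gripper_force: 2.5
```

Emit:
apply_moves(steps=[0.1,0,0,0,0.2,0,0,0,0.2,0,0,0])

```text
clock: 15.63
position: [0.5395, -0.061, 0.0227]
ee_rot: [-0.003, 0.699, 0.715, -0.003]
contact_force: [-8.7, -1.3, 8.1]
width: 0.0004
gripper_force: 4.5
```

Emit:
apply_moves(steps=[-0.6,0,0,0,-2.3,0,0,0,-2.3,2,4,0,-2.3,5,4.5,0,-1,8,4.5,0,1,10,4.5,0,2,10.6,4.5,0,2,10.6,4.5,0])

```text
clock: 16.3
position: [0.5667, 0.0462, 0.0682]
ee_rot: [0.002, 0.699, 0.715, 0.002]
contact_force: [0.5, -0.1, -0.0]
width: -0.0
gripper_force: 0.0
```

```bash
python3 -c "
from h import *
show()"
```

```text
16.3 [0.56666639 0.04621739 0.06816899] jig [0.02223621 0.08017288] F [ 0.45054839 -0.09687062 -0.02511699] M [0.00117075 0.02923962 0.02350963] tooly 1.3503028282363516 -3.592145835526286e-05
```

Emit:
apply_moves(steps=[0,0,-1.5,0,0,0,-3.4,0,0,0,-3.4,0,0,0,-3.4,0])

```text
clock: 16.63
position: [0.5619, 0.0438, 0.0328]
ee_rot: [-0.001, 0.7, 0.714, -0.001]
contact_force: [0.7, -0.9, 0.6]
width: 0.0
gripper_force: 0.0
```

Emit:
apply_moves(steps=[0,-0.4,0,0,0,-0.8,0,0,0,-1.2,0,0,0,-1.5,0,0,0,-1.5,0,0])

```text
clock: 17.05
position: [0.5639, 0.029, 0.0345]
ee_rot: [0.001, 0.7, 0.714, 0.0]
contact_force: [-0.1, -0.3, 0.3]
width: 0.0002
gripper_force: 0.0
```

```bash
python3 -c "
from h import *
show()"
```

```text
17.05 [0.56389305 0.02904259 0.0344652 ] jig [0.01910678 0.06305938] F [-0.12055226 -0.25716846  0.28559247] M [-0.00513621  0.00900054 -0.0033291 ] tooly 1.1620479974464786 0.00017405986911412204
```

Now feel for the end in small steps.

Emit:
apply_moves(steps=[0,-0.15,0,0,0,-0.2,0,0,0,-0.2,0,0])

```text
clock: 17.3
position: [0.5637, 0.0286, 0.0343]
ee_rot: [-0.0, 0.7, 0.714, 0.001]
contact_force: [-0.6, 3.6, 4.2]
width: -0.0002
gripper_force: 2.0
```

Emit:
apply_moves(steps=[0,-0.1,0,0,0,-0.15,0,0,0,-0.15,0,0])

```text
clock: 17.55
position: [0.5637, 0.0285, 0.0343]
ee_rot: [-0.001, 0.7, 0.714, 0.002]
contact_force: [-0.6, 7.7, 5.0]
width: -0.0002
gripper_force: 4.2
```

Emit:
apply_moves(steps=[0,0.08,0,0,0,0.08,0,0,0,0.08,0,0,0,0.08,0,0,0,0.08,0,0,0,0.08,0,0,0,0.08,0,0,0,0.08,0,0])

```text
clock: 18.22
position: [0.5637, 0.0285, 0.0342]
ee_rot: [-0.0, 0.7, 0.714, 0.001]
contact_force: [-0.1, 6.6, 3.4]
width: 0.0002
gripper_force: 3.0
```

Emit:
apply_moves(steps=[0,0.3,0,0,0,2,0,0,0,2,4,0,0,2,8,7,0,0,10,14,0,-3,10,21,0,-6,10,28,0,-9,10,35])

```text
clock: 18.88
position: [0.5633, -0.0644, 0.1344]
ee_rot: [0.001, 0.449, 0.894, -0.001]
contact_force: [-0.2, 0.1, -0.6]
width: -0.0002
gripper_force: 0.0
```

```bash
python3 -c "
from h import *
show()"
```

```text
18.8833 [ 0.5633492  -0.06439596  0.1343552 ] jig [ 0.01662252 -0.03034772] F [-0.23608964  0.08179633 -0.63361576] M [ 0.02311094  0.0084944  -0.00464446] tooly 36.660043551275564 -0.0002181852744403192
```

Emit:
apply_moves(steps=[-0.5,-1.2,0,7,-1,-2.4,0,14,-1.5,-3.6,0,21,-2,-4.8,0,28,-2.5,-6,0,35,-3,-7.2,0,42,-3.5,-8.4,0,49,-4,-9.4,0,54.5], jaw=165)

```text
clock: 19.55
position: [0.5227, -0.1582, 0.1334]
ee_rot: [-0.001, -0.009, 1.0, -0.001]
contact_force: [-0.2, -0.3, -0.5]
width: 0.0298
gripper_force: 0.0
```

Emit:
apply_moves(steps=[0,0,0,0,0,0,0,0,0,0,0,0])

```text
clock: 19.8
position: [0.5235, -0.1566, 0.1336]
ee_rot: [-0.0, -0.005, 1.0, 0.0]
contact_force: [-0.5, -0.4, -0.1]
width: 0.0299
gripper_force: 0.0
```

```bash
python3 - <<'E'
from h import *
show()
b=get_image("side")
crop("side",300,195,120,115,5,"pics/k6.png",b)
E
```

```text
19.8 [ 0.52347073 -0.15660843  0.13364166] jig [-0.0251624  -0.12171211] F [-0.46990419 -0.37229545 -0.13413541] M [-0.05338558  0.00135162  0.01497746] tooly 90.59864107434672 0.02985863248797512
```

View pics/k6.png

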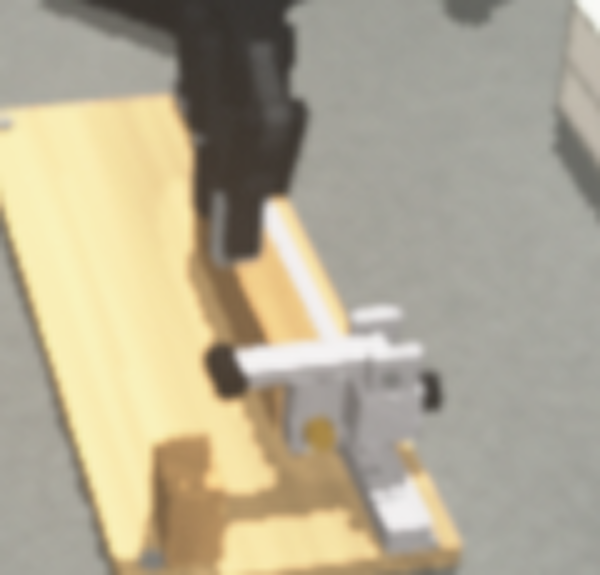

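The knob sits just below the fingers at crop (226,370), the stop is down and the strip lies along the fence behind the blade. I've viewed 11 pictures, one over the limit of 10, so I'll look at no more and go by numbers and feel.

Emit:
apply_moves(steps=[0,-0.24,0,0.6,0,-0.24,0,0.6,0,-0.24,0,0.6])

```text
clock: 20.1
position: [0.5237, -0.159, 0.1338]
ee_rot: [0.0, -0.012, 1.0, 0.0]
contact_force: [-0.4, 0.0, 0.1]
width: 0.0301
gripper_force: 0.0
```

```bash
python3 -c "
from h import *
show()"
```

```text
20.1 [ 0.52368331 -0.15897349  0.13381781] jig [-0.02499899 -0.12408108] F [-0.38140232  0.00222645  0.1384767 ] M [-0.06065869  0.00483334 -0.00340738] tooly 91.3238026846949 0.030130817914938875
```

Emit:
apply_moves(steps=[0,0,-2,0,0,0,-4,0,0,0,-5.5,0,0,0,-7,0,0,0,-8.3,0,0,0,-8.3,0,0,0,-8.3,0])

```text
clock: 20.68
position: [0.5231, -0.1589, 0.0504]
ee_rot: [-0.001, -0.011, 1.0, 0.0]
contact_force: [-0.4, 0.6, 0.0]
width: 0.0301
gripper_force: 0.0
```

Emit:
apply_moves(steps=[0,0,0,0,0,0,0,0], jaw=184)

```text
clock: 20.85
position: [0.5243, -0.1595, 0.0518]
ee_rot: [0.001, -0.011, 1.0, -0.0]
contact_force: [-0.2, -0.0, -0.3]
width: 0.0238
gripper_force: 0.0
```

Emit:
apply_moves(steps=[0,0,0,0,0,0,0,0,0,0,0,0], jaw=195)

```text
clock: 21.1
position: [0.5243, -0.1592, 0.0519]
ee_rot: [0.001, -0.011, 1.0, -0.0]
contact_force: [0.1, 1.9, 4.1]
width: 0.0212
gripper_force: 22.1
```

Emit:
apply_moves(steps=[0.04,0,0.7,0,0.14,0,1.4,0,0.31,0.01,2.07,0,0.55,0.01,2.73,0,0.86,0.02,3.36,0,1.22,0.03,3.95,0,1.65,0.03,4.51,0,2.12,0.04,5.02,0])

```text
clock: 21.77
position: [0.5432, -0.1586, 0.1012]
ee_rot: [-0.002, -0.012, 1.0, 0.0]
contact_force: [-2.2, -0.8, -4.2]
width: 0.0216
gripper_force: 19.8
```

Emit:
apply_moves(steps=[0.53,0.01,0.46,0,1.1,0.02,0.87,0,1.7,0.04,1.22,0,2.34,0.05,1.5,0,3.01,0.06,1.73,0,3.69,0.08,1.88,0,4.38,0.09,1.96,0,5.08,0.11,1.98,0])

```text
clock: 22.43
position: [0.5953, -0.1573, 0.1225]
ee_rot: [-0.0, -0.011, 1.0, 0.0]
contact_force: [-5.4, 1.3, 4.0]
width: 0.0217
gripper_force: 19.6
```

Emit:
apply_moves(steps=[0.35,0.01,-0.03,0,0.7,0.01,-0.06,0,1.05,0.02,-0.12,0,1.39,0.03,-0.18,0,1.73,0.03,-0.28,0,2.06,0.04,-0.38,0,2.06,0.04,-0.38,0])

```text
clock: 23.02
position: [0.6185, -0.1568, 0.1194]
ee_rot: [0.002, -0.011, 1.0, 0.0]
contact_force: [-1.5, 3.2, 5.2]
width: 0.0214
gripper_force: 19.4
```

Emit:
apply_moves(steps=[0.15,0,-0.07,0,0.3,0,-0.15,0,0.3,0,-0.15,0])

```text
clock: 23.27
position: [0.6217, -0.1567, 0.1183]
ee_rot: [0.003, -0.011, 1.0, 0.0]
contact_force: [-1.4, 3.6, 6.7]
width: 0.0212
gripper_force: 19.4
```

Emit:
apply_moves(steps=[0.15,0,0,0,0.3,0,0,0,0.3,0,0,0])

```text
clock: 23.52
position: [0.6239, -0.1567, 0.1175]
ee_rot: [0.002, -0.011, 1.0, 0.0]
contact_force: [-1.9, 3.8, 7.0]
width: 0.0214
gripper_force: 19.6
```

Emit:
apply_moves(steps=[0.15,0,0,0,0.3,0,0,0,0.45,0,-0.1,0,0.45,0,-0.1,0])

```text
clock: 23.85
position: [0.6284, -0.1565, 0.1158]
ee_rot: [0.002, -0.011, 1.0, 0.001]
contact_force: [-0.4, 3.9, 5.9]
width: 0.0213
gripper_force: 19.5
```

Emit:
apply_moves(steps=[0.15,0,0,0,0.3,0,0,0,0.45,0,-0.1,0,0.45,0,-0.1,0])

```text
clock: 24.18
position: [0.6297, -0.1566, 0.115]
ee_rot: [-0.001, -0.012, 1.0, 0.001]
contact_force: [-7.4, 4.4, 12.4]
width: 0.0213
gripper_force: 19.8
```

```bash
python3 - <<'E'
from h import *
show()
a=get_image("side")[205:300,330:420]
# dark knob/grip can't separate; look for arm: skip
E
```

```text
24.1833 [ 0.62973841 -0.15656356  0.11498938] jig [ 0.08108329 -0.12387421] F [-7.37745026  4.37938996 12.40820956] M [ 0.74356782  1.37540163 -0.08422905] tooly 91.31831850905445 0.021298736006300768
```

Emit:
apply_moves(steps=[0.15,0,0,0,0.3,0,0,0,0.4,0,0,0,0.4,0,0,0])

```text
clock: 24.57
position: [0.63, -0.1565, 0.1147]
ee_rot: [-0.005, -0.012, 1.0, 0.001]
contact_force: [-14.2, 3.5, 15.1]
width: 0.0215
gripper_force: 19.9
```

Emit:
apply_moves(steps=[-0.3,0,0.1,0,-0.6,0,0.25,0,-0.6,0,0.25,0])

```text
clock: 24.82
position: [0.6286, -0.1566, 0.1156]
ee_rot: [-0.0, -0.011, 1.0, 0.001]
contact_force: [-1.8, 5.1, 1.0]
width: 0.0216
gripper_force: 20.1
```

Emit:
apply_moves(steps=[0,0,0,0,0,0,0,0,0,0,0,0], jaw=160)

```text
clock: 25.07
position: [0.6304, -0.1585, 0.1162]
ee_rot: [0.001, -0.011, 1.0, -0.001]
contact_force: [0.4, 0.2, -0.2]
width: 0.0317
gripper_force: 0.0
```

Emit:
apply_moves(steps=[0,0,2,0,0,0,5,0,0,0,8,0,0,2,11,0,-2,6,11,0,-5,10,11,0,-8,14,11,0,-11,18,11,0])

```text
clock: 25.73
position: [0.5358, 0.0009, 0.2264]
ee_rot: [0.001, -0.011, 1.0, -0.0]
contact_force: [0.0, 0.9, 0.2]
width: 0.0317
gripper_force: 0.0
```

Emit:
apply_moves(steps=[-3,3.5,0,0,-5,7,0,0,-7,10.5,0,0,-9,14,0,0,-10,17,0,0,-11,20,0,0,-11,20,0,0])

```text
clock: 26.32
position: [0.4247, 0.2047, 0.2267]
ee_rot: [0.001, -0.014, 1.0, 0.002]
contact_force: [-0.5, -0.4, 0.2]
width: 0.0319
gripper_force: 0.0
```

```bash
python3 - <<'E'
from h import *
np.set_printoptions(precision=4,suppress=True)
show()
a=get_image("top");b=get_image("side")
cv2.imwrite("pics/tf.png",a[:,:,::-1]);cv2.imwrite("pics/sf.png",b[:,:,::-1])
def jw(x,y,z): return [*(RJ@[x/1000,y/1000]+Q),z/1000]
# knob: dark blobs near the expected place
for n,im,r in(("top",a,10),("side",b,12)):
    for th in (1.5,1.72,1.9):
        e=proj(n,jw(45-70*np.cos(th),-124,64+70*np.sin(th)))[0]; print(n,th,"expected",e)
    x,y=np.round(e).astype(int); m=(im[y-25:y+25,x-25:x+25].max(2)<50).astype(np.uint8)
    k,l,st,c=cv2.connectedComponentsWithStats(m)
    for i in range(1,k):
        if st[i,4]>8: print("  dark",c[i]+[x-25,y-25],st[i,4])
# strip top face mask
h=cv2.cvtColor(a,cv2.COLOR_RGB2HSV); m=cv2.inRange(h,(13,70,150),(20,140,255)); 
k,l,st,c=cv2.connectedComponentsWithStats(m)
for i in range(1,k):
    if st[i,4]>60 and 260<c[i][0]<420 and 195<c[i][1]<270: print("wood",c[i],st[i],tj(onz("top",c[i],.052)))
e=proj("top",[jw(17.5,-30+80,52),jw(17.5,-30-80,52),jw(5,-30,52),jw(30,-30,52)]);print("strip exp",e)
E
```

```text
26.3167 [0.4247 0.2047 0.2267] jig [-0.1164  0.2416] F [-0.5498 -0.4247  0.2318] M [0.0139 0.0508 0.0021] tooly 91.59682296427854 0.03187323168724124
top 1.5 expected [387.2875 204.7507]
top 1.72 expected [386.9865 199.1981]
top 1.9 expected [386.6502 195.0417]
  dark [386.3158 194.7105] 38
side 1.5 expected [374.2309 239.3931]
side 1.72 expected [381.0495 238.9284]
side 1.9 expected [386.3377 239.5291]
wood [350.3017 220.5927] [322 216  58  10 464] [[ 0.0181 -0.0287]]
wood [297.0935 232.6043] [269 230  54   6 139] [[-0.0118  0.1196]]
strip exp [[321.9691 221.5785]
 [379.5492 220.021 ]
 [350.9347 225.1976]
 [350.6056 216.4137]]
```

```bash
python3 -c "
from rig import *
print(sign_off())"
```

```text
the job is handed in; nothing more can be done
None
```

The job is handed in: the strip was gauged against the screw at about 6 N, and the final images put it flush on the fence and the stop fully up, with no contact felt on the other things; I viewed 11 pictures, one over the limit of 10.

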